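# Dock the pipette-tip box

## Task

Push the white pipette-tip box along the bench into the corner of the aluminium dock, so that it lies flush against both the long fence and the short end stop, and push the dock's sliding clamp along the fence until its jaw rests against the box and locks it in. Only push with the fingers: the box stays flat on the bench and is never lifted or tipped. Leave the bottles, vials and other things on the bench where they stand.

Things in the scene. Friction and masses are not known exactly. Their poses are not given: they have to be found in the camera images.
- tip_box: Pipette-tip box, closed, white with a thin blue band and a grey dotted panel on top, 85 mm (its x) by 125 mm (its y) by 60 mm high, about 0.25 kg, loose on the bench. Origin: centre of its underside; z up. Docked, its x and y run along the dock's x and y.
- dock: Fixed L of bare aluminium bar, 25 mm high, 15 mm thick. Origin: inside corner at bench height, z up. Long fence: 400 mm along its -y, inner face in plane x = 0 looking to -x (towards the robot). End stop: 90 mm along its -x, inner face in plane y = 0 looking to -y. The docked box has its centre at x = -42.5 mm, y = -62.5 mm here, and the clamp's jaw on its side at y = -125 mm.
- clamp (a joint): Position (m) of the sliding clamp on the long fence: its jaw face lies at dock y = -0.33 + value; it grows as the clamp is pushed along the dock's +y towards the end stop. Range 0 to 0.23; 0.205 just touches a docked box. Starts near 0, slides with about 2.5 N friction, stays where left. The jaw can also shove the box along.
- clamp_jaw (a point): Centre of the flat face of the clamp's black jaw (under its steel saddle), looking along the dock's +y. The jaw spans dock x from -45 to -2 mm and 5 to 35 mm above the bench; a steel saddle (top 40 mm high) carries it on the fence. Axes as the dock's.
- clamp_plate (a point): Centre of the back face (looking to dock -y) of the clamp's upright steel push plate, 50 mm behind the jaw face: 70 mm wide along dock x, 12 mm thick, from 27 to 75 mm above the bench. Pushing this face along the dock's +y moves the clamp. Axes as the dock's.
- wash_bottle: Bystander: white bottle, 64 mm across, 160 mm high, loose; origin at its base.
- amber_bottle: Bystander: amber glass bottle, 56 mm across, 110 mm high, loose; origin at its base.
- vial_a: Bystander: small clear vial with black cap, 23 mm across, 46 mm high, behind the fence, loose; origin at its base.
- vial_b: Bystander: small clear vial like the other, beyond the end stop, loose; origin at its base.
- tube_block: Bystander: low white block with six round wells, 70 by 100 by 28 mm, beyond the clamp's end of the dock, loose; origin at centre of underside.
- beaker: Bystander: small glass beaker, 60 mm across, 70 mm high, behind the fence, loose; origin at its base.
- mouse: Bystander: black computer mouse, 100 by 60 by 26 mm, loose; origin at centre of underside.
Things that resemble listed ones, but are neither listed nor needed, are in the scene too. Leave any turquoise look-alike of the tip_box alone.

How it is judged (in metres and radians):
At the end, for the whole second after the job is handed in: The tip box stands flat and still within 4 mm of touching both the long fence and the end stop, square to them within 0.05 rad, and the clamp's jaw is up against it (clamp between 0.200 and 0.210) (x of tip_box in the frame of dock between -0.0465 and -0.0385 m and y of tip_box in the frame of dock between -0.0665 and -0.0585 m and angle between the x axis of tip_box and the x axis of dock, either way round below 0.05 rad and angle between tip_box's own z axis and vertical below 0.04 rad and height (world z) of tip_box below 0.004 m and linear speed of tip_box below 0.01 m/s and value of joint clamp between 0.2 and 0.21 m).
It fails at once if the tip box is lifted off the bench or tipped (height (world z) of tip_box above 0.01 m or angle between tip_box's own z axis and vertical above 0.15 rad).
It fails at once if another thing on the bench is shifted by more than 20 mm or knocked over (distance of any of wash_bottle, amber_bottle, vial_a, vial_b, tube_block, beaker, mouse from where it was at the start of the episode above 0.02 m or angle between any of wash_bottle, amber_bottle, vial_a, vial_b, tube_block, beaker, mouse's own z axis and vertical above 0.5 rad).
It also fails if it takes over 64 s, if anything falls off the work surface, if the arm or the gripper's body presses on something with over 40 N, if the wrist force passes 120 N, or if a joint passes its speed limit or range.

## Robot

A 6-joint arm with a two-finger parallel gripper is mounted at the origin on the work surface. World frame = base frame: x ahead of the robot, y to its left, z up, the work surface at z = 0. Lengths are in mm, angles in rad, forces in N, time in s.
With the tool pointing down it reaches from about 400 to 825 mm from the base axis. Payload 7 kg.
Tool frame: the origin (TCP) lies at the very end of the fingers, on their centre line; the grasp point (between the pads) lies 19 mm behind it; z points along the fingers, y is the line along which they close (so a half turn about z gives the same grasp; the last joint's range is limited). The gripper opens to 88 mm and grips with 3 to 60 N. Pads are 19 mm wide; open, the fingers measure 130 mm over their backs; the gripper's body (78 mm by 193 mm) begins 47 mm behind the grasp point.
Start: joints at [1.425, 0.359, 0.012, 0, -1.224, -0.288], TCP at [283.723, 612.451, 226.561] pointing down, gripper open.
Joint ranges: [-3.07, 3.07], [-1.43, 2.12], [-1.02, 1.25], [-3.03, 1.67], [-3.05, -0], [-3.03, 3.03]. Speed limits (rad/s): [2.39, 2.39, 3.01, 3.14, 3.14, 3.14].

## Interface

Orientations are given as a unit quaternion [x, y, z, w].
In Python, from plant import bot gives the robot as it stands. Calls block until the motion is done:
- bot.move_ptp(position, orientation): joint-space move of the TCP to a pose.
- bot.line_to(position, velocity=150, ori=None): straight line of the TCP; ori=None keeps the orientation; velocity is the mean speed in mm/s.
- bot.move_joints(angles): joint-space move.
- bot.move_gripper(opening, force=None): finger opening in mm; force is the grip in N (None keeps the last); returns when the fingers have stopped.
- bot.pause(seconds).
- bot.solve_ik(position, orientation): joint angles nearest the present ones, or None.
- bot.read_state(): the state.
- bot.camera(name): name is "side" or "top"; returns the picture (480x640x3 uint8, red, green, blue); there is no depth.
- bot.get_calibration(name): a dict with "fx", "fy", "cx", "cy" (pixels), "distortion" ([k1, k2, p1, p2, k3] as OpenCV has them; the pictures are not rectified), "view" (4x4, takes a point from world to camera coordinates). Camera axes: x right, y up, looking along -z (the intrinsics and any distortion apply to the point x, -y, -z); pixel columns grow to the right and rows downward; lengths in mm; the calibration is good to about 2 mm. A picture is of the moment at which its call begins. get_calibration takes no time and is no camera call.
A pose or a line that the arm cannot do raises bot.Unreachable and nothing moves.
- bot.close_job(): hands the job in; it is judged then, once.
The state is a dict: "t": time; "joint_pos": joint angles; "qvel": joint speeds; "tau": joint torques, N m; "tcp_pos": TCP position; "eef_rot": TCP orientation; "contact_force": force on the tool from outside, world axes, zero at the start; "moment": the same for the moment, N m; "width": finger opening in mm; "finger_force": force on a finger pad.
Only numpy, scipy, OpenCV 4.12 (cv2) and the standard library are available. Lean on these libraries where they do the work, as an engineer would, in place of code of your own. Each camera call takes 0.05 s, during which the arm holds its last target. There are 200 camera calls.

## Working session

There is one attempt and no reset: what is moved stays moved. The work goes in short steps, each a Python script; the robot and the scene stay as the last script left them, time stands still between calls to the robot, and variables do not carry over. Pictures are saved under pics/ and viewed, at most 10 in all, crops included, and the job is handed in when it is done.

```bash
mkdir -p pics; ls; python3 - <<'E'
from plant import bot
import cv2,numpy as np
for n in("top","side"):
    im=bot.camera(n); cv2.imwrite(f"pics/{n}0.png",im[:,:,::-1])
    c=bot.get_calibration(n); print(n,{k:np.round(v,3).tolist() for k,v in c.items()})
s=bot.read_state();print(s["t"],s["tcp_pos"],s["eef_rot"])
E
```

```text
pics
top {'fx': 467.03, 'fy': 467.03, 'cx': 319.357, 'cy': 241.553, 'distortion': [0.04, 0.0, 0.0, 0.0, 0.0], 'view': [[-0.028, -0.999, -0.025, 48.044], [0.981, -0.032, 0.19, -571.549], [-0.191, -0.019, 0.981, -1014.141], [0.0, 0.0, 0.0, 1.0]]}
side {'fx': 467.31, 'fy': 467.31, 'cx': 317.434, 'cy': 245.259, 'distortion': [-0.11, 0.0, 0.0, 0.0, 0.0], 'view': [[0.991, -0.131, -0.015, -588.083], [0.094, 0.617, 0.782, -100.882], [-0.093, -0.776, 0.624, -1257.735], [0.0, 0.0, 0.0, 1.0]]}
0.1 [283.52946718 612.09516892 225.72926508] [ 9.76563089e-01 -2.15230112e-01 -1.07357099e-04  7.22101207e-04]
```

View pics/top0.png

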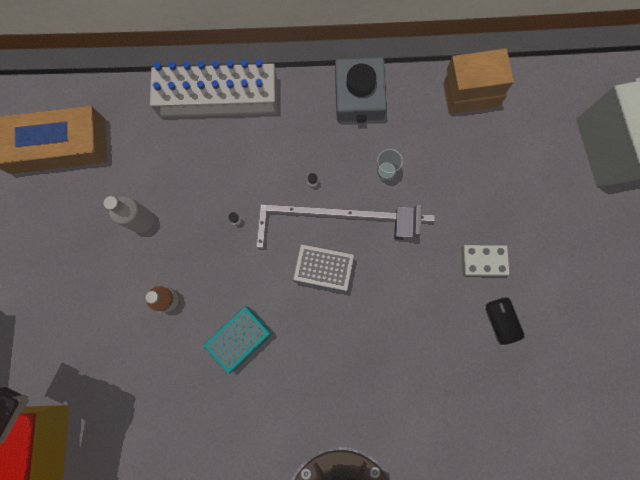

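View pics/side0.png

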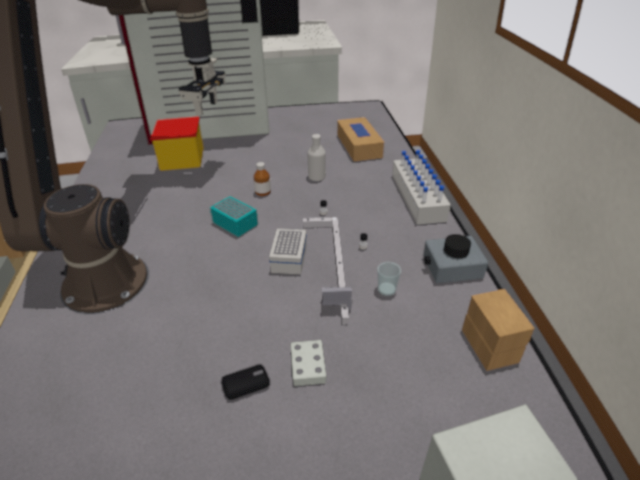

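The top view shows the dock corner at about (265,210), with the fence running right to (434,219). The clamp is at (408,222) and the white box at (324,268), turned slightly. The turquoise decoy is at (238,340). Next I'll measure the dock and box.

```bash
cat > h.py <<'E'
import numpy as np,cv2
from plant import bot
def ray(name,px,z):
    c=bot.get_calibration(name);V=np.array(c["view"]);K=np.array([[c["fx"],0,c["cx"]],[0,c["fy"],c["cy"]],[0,0,1]])
    u=cv2.undistortPoints(np.array(px,float).reshape(-1,1,2),K,np.array(c["distortion"],float)).reshape(-1,2)
    d=np.c_[u[:,0],-u[:,1],-np.ones(len(u))]@V[:3,:3]; o=-V[:3,:3].T@V[:3,3]
    return o+d*((z-o[2])/d[:,2])[:,None]
def proj(name,P):
    c=bot.get_calibration(name);V=np.array(c["view"]);K=np.array([[c["fx"],0,c["cx"]],[0,c["fy"],c["cy"]],[0,0,1]])
    q=np.array(P,float).reshape(-1,3)@V[:3,:3].T+V[:3,3]
    return cv2.projectPoints(q*[1,-1,-1],np.zeros(3),np.zeros(3),K,np.array(c["distortion"],float))[0].reshape(-1,2)
E
python3 - <<'E'
import cv2,numpy as np
from h import *
im=cv2.imread("pics/top0.png");hsv=cv2.cvtColor(im,cv2.COLOR_BGR2HSV)
for p in[(324,268),(300,255),(340,213),(290,209),(263,230),(405,222),(300,300),(415,215)]:print(p,im[p[1],p[0]])
m=cv2.inRange(hsv,(0,0,135),(180,60,255))
n,l,st,ce=cv2.connectedComponentsWithStats(m)
for i in range(1,n):
    x,y,w,h,a=st[i]
    if a>60 and 190<y<320 and 220<x<520:
        r=cv2.minAreaRect(np.argwhere(l==i)[:,::-1].astype(np.float32));print(st[i],np.round(r[0]+r[1]+(r[2],),1),np.round(cv2.boxPoints(r),1).tolist())
c=np.hstack([cv2.resize(im[190:310,250:450],None,fx=4,fy=4,interpolation=cv2.INTER_CUBIC)])
mm=cv2.resize(m[190:310,250:450],None,fx=1,fy=1)
c[-120:,-200:]=mm[:,:,None]
cv2.imwrite("pics/crop0.png",c)
E
```

```text
(324, 268) [114 112 117]
(300, 255) [164 169 176]
(340, 213) [164 163 171]
(290, 209) [89 86 88]
(263, 230) [162 161 169]
(405, 222) [129 121 128]
(300, 300) [ 98  96 100]
(415, 215) [70 67 69]
[257 204 139  43 960] [326.  229.2 136.4  42.2   3.6] [[256.6000061035156, 246.0], [259.20001220703125, 203.89999389648438], [395.29998779296875, 212.5], [392.70001220703125, 254.5]]
[421 215  13   6  64] [427.  217.5   5.   12.   90. ] [[421.0, 215.0], [433.0, 215.0], [433.0, 220.0], [421.0, 220.0]]
[294 245  60  45 634] [323.2 266.9  54.5  36.3  11.3] [[292.8999938964844, 279.3999938964844], [300.0, 243.8000030517578], [353.5, 254.5], [346.3999938964844, 290.1000061035156]]
[ 464  245   45   30 1020] [486.  259.5  44.   29.   -0. ] [[464.0, 274.0], [464.0, 245.0], [508.0, 245.0], [508.0, 274.0]]
```

View pics/crop0.png

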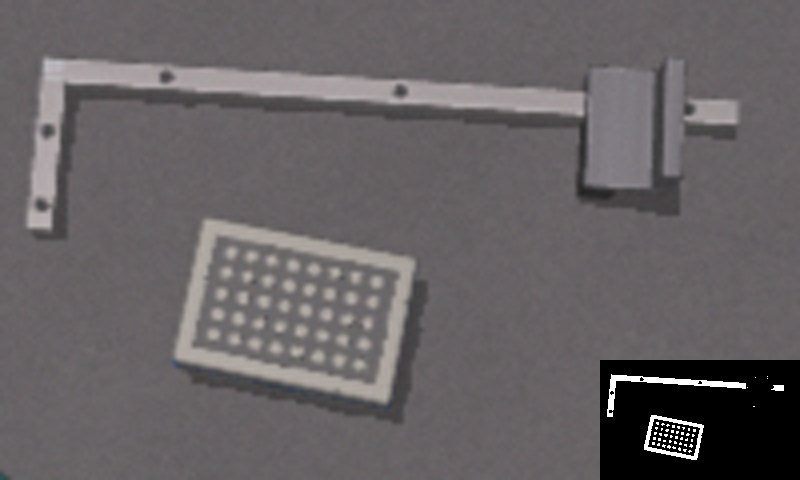

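The crop is clear. The fence runs from about (262,208) to (434,217), the stop goes down to (259,247), and the clamp saddle sits at (397–414). The box corners are at about (302,245), (353,255), (347,291) and (294,280). Next I'll convert these to world coordinates.

```bash
python3 - <<'E'
import cv2,numpy as np
from h import *
im=cv2.imread("pics/top0.png");hsv=cv2.cvtColor(im,cv2.COLOR_BGR2HSV)
m=cv2.inRange(hsv,(0,0,135),(180,60,255))
n,l,st,ce=cv2.connectedComponentsWithStats(m)
lab=[i for i in range(1,n) if st[i][0]==257 and st[i][1]==204][0]
P=np.argwhere(l==lab)[:,::-1].astype(float)
W=ray("top",P,25)[:,:2]
def fit(Q):
    vx,vy,a,b=cv2.fitLine(Q.astype(np.float32),cv2.DIST_L2,0,.01,.01).ravel();return np.array([vx,vy]),np.array([a,b])
F=(P[:,0]>275)&(P[:,0]<390)&(P[:,1]<225); S=(P[:,1]>218)&(P[:,1]<246)&(P[:,0]<272)
d,c=fit(W[F]); d=d*np.sign(d[1])   # dock +y
e,s=fit(W[S]); e=e*np.sign(e[0])
yaw=np.arctan2(-d[0],d[1]); yaw2=np.arctan2(e[1],e[0]); 
n_=np.array([d[1],-d[0]])  # dock +x
print("yaw",yaw,yaw2,"widths",np.ptp(np.percentile((W[F]-c)@n_,[1,99])),np.ptp(np.percentile((W[S]-s)@d,[1,99])))
# corner: x=0 plane is fence centre -7.5 ; y=0 plane is stop centre -7.5
x0=c@n_-7.5; y0=s@d-7.5
O=x0*n_+y0*d; print("O",O)
R=np.c_[n_,d]
L=(W-O)@R; print("stop reach x",np.percentile(L[S],[0.5],axis=0), "all", L.min(0),L.max(0))
i=[i for i in range(1,n) if st[i][0]==294 and st[i][1]==245][0]
r=cv2.minAreaRect(np.argwhere(l==i)[:,::-1].astype(np.float32))
B=ray("top",cv2.boxPoints(r),60)[:,:2];print("box",B,np.linalg.norm(B-np.roll(B,-1,0),axis=1),B.mean(0),(B-O)@R,((B-O)@R).mean(0))
for nme,px,z in[("jawtopcorner",(396.5,207),40),("saddle end",(414,208),40),("plate top near",(420.5,204.5),75),("plate near bot",(420,234),75),("plate left",(416,204.5),75),("jaw low",(395.5,236.5),35),("fence end",(434.5,217),25)]:
    print(nme,((ray("top",[px],z)[:,:2]-O)@R).round(1))
np.savez("dock.npz",O=O,R=R)
E
```

```text
yaw -0.09869285 -0.10361371 widths 13.895520203656432 13.957820507468606
O [659.0638  157.34207]
stop reach x [[-85.51888689   0.32500281]] all [ -88.01792425 -307.90736564] [14.64093165 14.42892014]
box [[487.21225813  92.54789519]
 [568.03745075  74.94813934]
 [539.49989384 -45.66681307]
 [459.67664811 -26.46280964]] [ 82.71918259 123.94498335  82.10081794 122.15464659] [513.6065627   23.84160296] [[-164.63091664  -81.41187305]
 [ -82.46488247  -90.96205969]
 [ -98.97905181 -213.80196062]
 [-180.30608561 -202.55660842]] [-131.59523413 -147.18312545]
jawtopcorner [[  23.8 -308.5]]
saddle end [[  23.9 -349.2]]
plate top near [[  23.2 -357.7]]
plate near bot [[ -45.1 -358.7]]
plate left [[  22.6 -347.6]]
jaw low [[ -45.9 -309.6]]
fence end [[   9.2 -400.2]]
```

```bash
cat >> h.py <<'E'
D=np.load("dock.npz") ; O=D["O"];R=D["R"];YAW=np.arctan2(R[1,0],R[0,0])
def w(x,y,z): return [*(O+R@np.array([x,y])),z]
def q(a): a+=YAW; return [np.cos(a/2),np.sin(a/2),0,0]
def loc(P): return (np.atleast_2d(P)[:,:2]-O)@R
def fdock(): return R.T@np.array(bot.read_state()["contact_force"])[:2]
def push(p,dirn,maxmm,z,lim=8,step=1.,v=25):
    f0=fdock();u=np.array(dirn,float);k=0
    while k<maxmm:
        k+=step; bot.line_to(w(*(np.array(p)+u*k),z),v)
        f=-(fdock()-f0)@u
        if f>lim: break
    s=bot.read_state();print("push end",k,"f",round(f,1),"tcp dock",loc(s["tcp_pos"]).round(1),"t",round(s["t"],2));return np.array(p)+u*k
E
python3 - <<'E'
from h import *
for a in(0,np.pi/2,-np.pi/2):
  for p in[(-215,-147,200),(-215,-147,14),(-95,-147,14),(-42.5,-245,14),(-42.5,-135,14),(-10.5,-390,38),(-10.5,-185,38)]:
    j=bot.solve_ik(w(*p),q(a));print(round(a,1),p,None if j is None else np.round(j,2))
E
```

```text
0 (-215, -147, 200) [ 0.53 -0.03 -0.53  0.   -1.07  0.94]
0 (-215, -147, 14) [ 0.53  0.23 -0.77  0.   -0.56  0.94]
0 (-95, -147, 14) [ 0.39  0.39 -0.51  0.   -0.67  1.08]
0 (-42.5, -245, 14) [ 0.19  0.45 -0.4   0.   -0.72  1.28]
0 (-42.5, -135, 14) [ 0.37  0.46 -0.39  0.   -0.73  1.1 ]
0 (-10.5, -390, 38) [-0.06  0.49 -0.26  0.   -0.83  1.53]
0 (-10.5, -185, 38) [ 0.27  0.46 -0.31  0.   -0.8   1.2 ]
1.6 (-215, -147, 200) [ 0.53 -0.03 -0.53  0.   -1.07  2.51]
1.6 (-215, -147, 14) [ 0.53  0.23 -0.77  0.   -0.56  2.51]
1.6 (-95, -147, 14) [ 0.39  0.39 -0.51  0.   -0.67  2.65]
1.6 (-42.5, -245, 14) [ 0.19  0.45 -0.4   0.   -0.72  2.85]
1.6 (-42.5, -135, 14) [ 0.37  0.46 -0.39  0.   -0.73  2.67]
1.6 (-10.5, -390, 38) None
1.6 (-10.5, -185, 38) [ 0.27  0.46 -0.31  0.   -0.8   2.77]
-1.6 (-215, -147, 200) [ 0.53 -0.03 -0.53  0.   -1.07 -0.63]
-1.6 (-215, -147, 14) [ 0.53  0.23 -0.77  0.   -0.56 -0.63]
-1.6 (-95, -147, 14) [ 0.39  0.39 -0.51  0.   -0.67 -0.49]
-1.6 (-42.5, -245, 14) [ 0.19  0.45 -0.4   0.   -0.72 -0.29]
-1.6 (-42.5, -135, 14) [ 0.37  0.46 -0.39  0.   -0.73 -0.47]
-1.6 (-10.5, -390, 38) [-0.06  0.49 -0.26  0.   -0.83 -0.04]
-1.6 (-10.5, -185, 38) [ 0.27  0.46 -0.31  0.   -0.8  -0.37]
```

```bash
python3 - <<'E'
from h import *
bot.move_gripper(60)
bot.move_ptp(w(-215,-147,200),q(0))
bot.line_to(w(-215,-147,14),150)
bot.line_to(w(-105,-147,14),60); print(fdock(),bot.read_state()["t"])
push((-105,-147),(1,0),16,14)
bot.line_to(w(-125,-147,14),100)
print(bot.read_state()["t"])
im=bot.camera("top");cv2.imwrite("pics/top1.png",im[:,:,::-1])
cv2.imwrite("pics/crop1.png",cv2.resize(im[190:310,250:450,::-1],None,fx=4,fy=4,interpolation=cv2.INTER_CUBIC))
E
```

```text
[-0.74839737 -0.38772274] 6.325
push end 12.0 f 9.5 tcp dock [[ -95.3 -147.3]] t 9.32
9.7917
```

View pics/crop1.png

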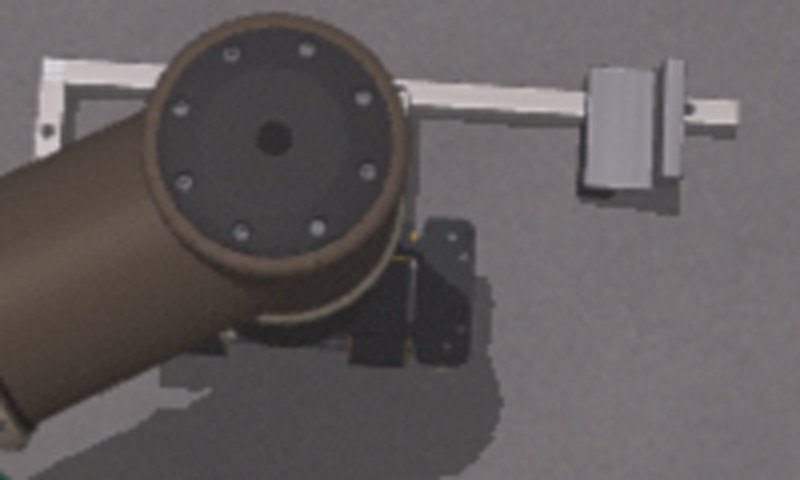

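The box met the fence with the tool at dock x −95.3 mm, where −94.5 was expected. Next is the push towards the end stop.

```bash
python3 - <<'E'
from h import *
bot.line_to(w(-125,-147,130),200)
bot.move_gripper(20)
bot.move_ptp(w(-45,-256,130),q(-np.pi/2))
im=bot.camera("top");cv2.imwrite("pics/top2.png",im[:,:,::-1])
bot.line_to(w(-45,-256,14),150); print(fdock())
bot.line_to(w(-45,-146,14),60); print(fdock(),bot.read_state()["t"])
push((-45,-146),(0,1),16,14)
bot.line_to(w(-45,-150,14),100)
bot.line_to(w(-45,-150,130),200)
bot.line_to(w(-30,-395,130),250)
print(bot.read_state()["t"])
im=bot.camera("top");cv2.imwrite("pics/top3.png",im[:,:,::-1])
cv2.imwrite("pics/crop3.png",cv2.resize(im[190:310,250:450,::-1],None,fx=4,fy=4,interpolation=cv2.INTER_CUBIC))
E
```

```text
[0.77458135 0.15542775]
[-0.13747872  0.17077802] 15.5833
push end 11.0 f 10.4 tcp dock [[ -45.1 -136.9]] t 18.33
20.5
```

View pics/crop3.png

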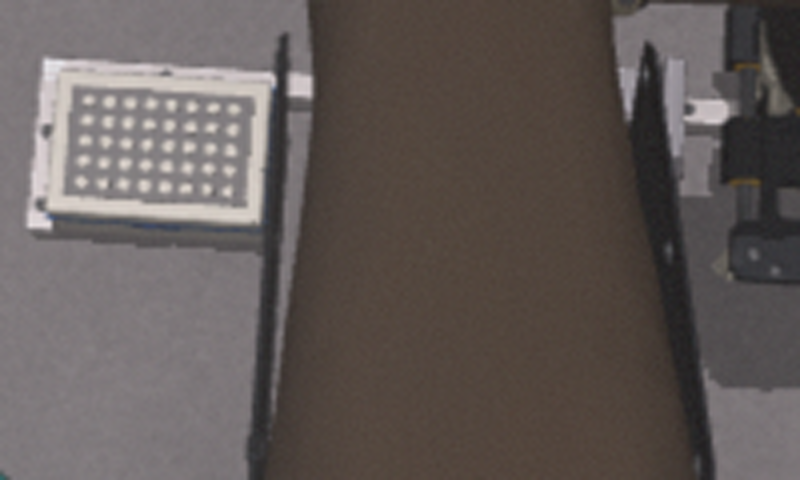

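The box sits in the corner at crop (160,145), square to the fence and against the stop. Now I'll push the clamp.

```bash
python3 - <<'E'
from h import *
bot.line_to(w(-12,-395,130),150)
bot.line_to(w(-12,-395,42),150); print(fdock())
bot.line_to(w(-12,-200,42),60); print(fdock(),bot.read_state()["t"])
push((-12,-200),(0,1),20,42,lim=9)
bot.line_to(w(-12,-215,42),100)
bot.line_to(w(-12,-215,180),200)
bot.move_ptp(w(-150,-420,250),q(-np.pi/2))
print(bot.read_state()["t"])
im=bot.camera("top");cv2.imwrite("pics/top4.png",im[:,:,::-1])
cv2.imwrite("pics/crop4.png",cv2.resize(im[190:310,250:450,::-1],None,fx=4,fy=4,interpolation=cv2.INTER_CUBIC))
E
```

```text
[ 0.53356728 -0.53646883]
[-0.65340235 -2.37056692] 24.95
push end 16.0 f 14.5 tcp dock [[ -12.  -186.8]] t 28.95
31.2583
```

View pics/crop4.png

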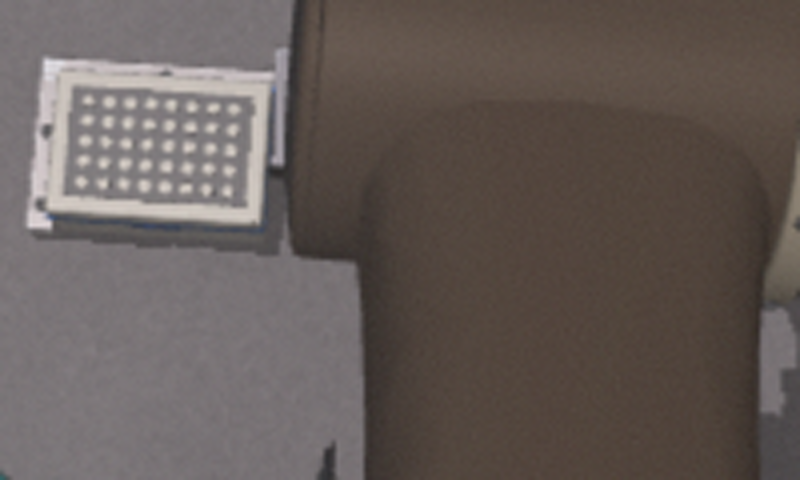

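The clamp stopped at −186.8 mm, and the box contact implies −186.9, so the jaw is on the box. I'll check the box pose numerically using its grey panel.

```bash
python3 - <<'E'
from h import *
def panel(f,roi):
    im=cv2.imread(f);x,y,X,Y=roi
    m=np.zeros(im.shape[:2],np.uint8);m[y:Y,x:X]=cv2.inRange(cv2.cvtColor(im,cv2.COLOR_BGR2GRAY),0,140)[y:Y,x:X]
    m=cv2.morphologyEx(m,cv2.MORPH_CLOSE,np.ones((5,5)))
    n,l,st,_=cv2.connectedComponentsWithStats(m);i=1+np.argmax(st[1:,4])
    r=cv2.minAreaRect(np.argwhere(l==i)[:,::-1].astype(np.float32));L=loc(ray("top",cv2.boxPoints(r),60))
    print(f,st[i],L.mean(0).round(1),[(round(float(np.hypot(*v)),1),round(float(np.arctan2(v[1],v[0])),3)) for v in np.roll(L,-1,0)-L])
panel("pics/top0.png",(303,249,346,287))
panel("pics/top4.png",(266,210,313,241))
E
```

```text
pics/top0.png [ 303  249   43   38 1540] [-132.7 -149.2] [(84.2, 0.078), (95.4, -1.504), (84.0, -3.081), (94.0, 1.64)]
pics/top4.png [ 266  212   47   29 1244] [-42.8 -62.8] [(66.0, 0.031), (105.2, -1.57), (65.8, -3.129), (104.0, 1.574)]
```

```bash
python3 - <<'E'
from plant import bot
print(bot.close_job(), bot.read_state()["t"])
E
```

```text
the job is handed in; nothing more can be done
the job is handed in; nothing more can be done
```

The job is handed in: I measured the tip box flush in the dock corner at (−42.8, −62.8) mm and square within 0.03 rad, with the clamp jaw resting against it; the motion took about 31 s, and I did not re-measure the other items on the bench.

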